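Pack the hand radio away and close its case

TASK

Take the hand radio off the sloping stand and lay it gently, without dropping it, flat on its back on the floor of the open storage case. Then shut the case's hinged lid fully, and after that fold the latch on the lid's front edge down fully against the front of the case. Leave the other things on the worktop where they stand.

Things in the scene. Friction and masses are not known exactly. Their poses are not given: they have to be found in the camera images.
- radio: black hand radio, 151 x 58 x 31 mm, 0.19 kg. Origin: centre of its underside (back). x: along it to the antenna, z: out of its face. Its body is x -76..22, y -27..29, z 0..31 mm, to be grasped across y (56 mm); thin antenna x 22..76 at y 15, volume knob x 22..34 at y -12. It starts face up on the stand, antenna high and away from the robot, 31.5 degrees from level
- stand: dark sloping desk stand, fixed, base 150 x 86 mm. Origin: centre under it, x from its low front to its high rear. The sloping rest plate is 44 mm wide (narrower than the radio, so fingers pass its edges), rises at 31.5 degrees towards +x and passes 66 mm above the origin; a ledge and two 14 mm cheeks hold the lowest 25 mm of the radio
- case: grey storage case, fixed to the worktop, 130 (x) x 210 (y) x 56 mm high without lid, walls 6 mm, inside 118 x 198 mm, inner floor 9 mm above its underside. Origin: centre of its underside; -x is its front (with latch), the lid is hinged along its rear (+x) rim
- lid_hinge (a point): middle of the lid's hinge line, 65 mm behind the case's origin and 56 mm above it; the line runs along the case's y
- lid_edge (a point): middle of the lid's free edge, on its outer face, 132 mm from the hinge line. The lid is a grey plate 132 x 212 mm, 8 mm thick (a raised panel adds 2 mm); shut, its top is 64 mm above the worktop
- lid (a joint): angle of the lid, rad: 0 shut, 1.57 upright, 2.0 leaning back as far as it goes. A stiff hinge (about 0.16 N m): it stays where it is left
- latch_tip (a point): middle of the free end of the latch: a steel flap 70 mm wide (centred on the lid's front edge), 44 mm long, 4 mm thick, with an outward lip 9 mm deep at its end. Its hinge line runs along the case's y, 137 mm from the lid's hinge line and 4 mm above the lid's underside (60 mm above the worktop when the lid is shut)
- latch (a joint): angle of the latch from the lid, rad: 0 folded down flat against the case's front (hanging straight down when the lid is shut), 1.57 sticking out in the plane of the lid. Light stiff hinge (about 0.035 N m): it stays where it is left
- carton_back: bystander: small upright carton, 60 x 30 x 78 mm, at the back in the middle; origin under its centre
- carton_right: bystander: small upright carton, 50 x 32 x 82 mm, at the right; origin under its centre
- stapler: bystander: dark desk stapler, 150 x 34 x 48 mm, at the right; origin under its centre, x along its length
- tape_roll: bystander: roll of tape lying flat, 103 mm across, 25 mm high, at the front in the middle; origin under its centre
- vial_tall: bystander: capped vial, 36 mm across, 63 mm high, at the back; origin under its centre

How it is judged:
By the outcome, as a careful person would: the job done as asked, in the order asked, and still so for the second after the job is handed in, with the robot touching nothing.
It also fails if it takes over 61 s, if anything falls off the work surface, if the arm or the gripper's body presses on something with over 40 N, if the wrist force passes 120 N, or if a joint passes its speed limit or range.

ROBOT

A 6-joint arm with a two-finger parallel gripper is mounted at the origin on a cart in front of the work surface, level with it; the furniture and walls round the work are solid. World frame = base frame: x ahead of the robot, y to its left, z up, the work surface at z = 0. Lengths are in m, angles in rad, forces in N, time in s.
With the tool pointing down it reaches from about 0.325 to 0.75 m from the base axis. Payload 7.6 kg.
Tool frame: the origin (TCP) lies midway between the tips of the shut fingers; the grasp point (between the pads) lies 19 mm behind it; z points along the fingers, y is the line along which they close (so a half turn about z gives the same grasp; the last joint's range is limited). The gripper opens to 85 mm and grips with 20 to 120 N. Pads are 22 mm wide; open, the fingers measure 114 mm over their backs; the gripper's body (76 mm by 85 mm) begins 54 mm behind the grasp point. The pads swing forward as they close: fully open they stand 13 mm farther back than shut.
Start: joints at [1.186, 0.052, 1.401, -0, 1.689, -0.07], TCP at [0.163, 0.499, 0.231] pointing down, gripper open.
Joint ranges: [-2.9, 2.9], [-0.91, 2.17], [0.12, 2.37], [-1.06, 4.2], [0.26, 2.73], [-2.93, 2.93]. Speed limits (rad/s): [2.57, 2.57, 3.01, 3.14, 3.14, 3.14].

INTERFACE

Orientations are given as a unit quaternion [w, x, y, z].
In Python, from bench import r gives the robot as it stands.
- The arm moves only by the shell command python3 -m creep 'ROWS' [OPENING]. ROWS is text: rows parted by semicolons, each of 4 numbers parted by spaces: the shift along the tool's x, y, z in mm, then the turn about the tool's z in rad. A call has 1 to 5 rows; each row shifts and turns the commanded pose from where the row before left it, along the tool's axes as they then stand; what a row does not reach is not made up. A row lasts 1/12 s, in which the tool goes at most 41.7 mm and 7.16 degrees, less where a joint would pass 70% of its speed; a pose out of reach is approached as far as the arm can. A call with a gripper value outside its range is refused whole. OPENING is the opening, from 0 (shut) to 1 (fully open), set as the call begins (- or left out, the last holds). The fingers move at their own pace and stop on an object; the grip force is fixed at half the most. Time passes only in rows, so rows that do not move let the fingers close. It gives the time, the measured TCP pose, the force, the opening and the grip force at its end, in the units of the state.
- r.state(): the state, without advancing time (a new reading comes with each control period).
- r.snapshot(name): name is "scene" or "top" or "wrist"; returns a dict with "color" (384x512x3 uint8, blue, green, red), "intrinsics" (3x3 intrinsics, pixels), "world_to_cam" (4x4, takes a point from world to camera coordinates); the wrist camera has in their place "tool_from_camera" (4x4, takes a point from camera to tool coordinates, whose origin is the TCP and whose axes are the flange's). Camera axes: x right, y up, looking along -z (the intrinsics and any distortion apply to the point x, -y, -z); pixel columns grow to the right and rows downward; lengths in m; the calibration is good to about 2 mm. A picture is of the moment at which its call begins: read the wrist's pose just before it. There is no depth.
- r.finish_job(): hands the job in; it is judged then, once.
The state is a dict: "time": time; "joint_pos": joint angles; "qvel": joint speeds; "joint_efforts": joint torques, N m; "eef_pos": TCP position; "eef_rot": TCP orientation; "force": force on the tool from outside, world axes, zero at the start; "wrist_torque": the same for the moment, N m; "gripper_width": finger opening in m; "grasp_force": force on a finger pad.
Only numpy, scipy, OpenCV 4.12 (cv2) and the standard library are available. Lean on these libraries where they do the work, as an engineer would, in place of code of your own. Each camera call takes 0.05 s, during which the arm holds its last target. There are 200 camera calls.

## Working session

There is one attempt and no reset: what is moved stays moved. The work goes in short steps, Python scripts to look and compute and a shell command to move; the robot and the scene stay as the last step left them, time stands still between calls to the robot, and variables do not carry over. Pictures are saved under pics/ and viewed, at most 10 in all, crops included, and the job is handed in when it is done.

```bash
ls; mkdir -p pics; cat > h.py <<'E'
import numpy as np, cv2
from bench import r
from scipy.spatial.transform import Rotation as R
def T():
    s=r.state(); w,x,y,z=s["eef_rot"]; M=np.eye(4); M[:3,:3]=R.from_quat([x,y,z,w]).as_matrix(); M[:3,3]=s["eef_pos"]; return M
def snap(n,f=None):
    t=T(); d=r.snapshot(n)
    d["c2w"]=t@np.array(d["tool_from_camera"]) if n=="wrist" else np.linalg.inv(np.array(d["world_to_cam"]))
    if f: cv2.imwrite("pics/"+f,d["color"]); np.savez("pics/"+f[:-4]+".npz",K=d["intrinsics"],c2w=d["c2w"])
    return d
def ray(f,u,v):
    d=np.load("pics/"+f+".npz"); K=d["K"]; c=d["c2w"]
    p=np.array([(u-K[0,2])/K[0,0],-(v-K[1,2])/K[1,1],-1.]); q=c[:3,:3]@p
    return c[:3,3],q/np.linalg.norm(q)
def plane(f,u,v,z):
    o,q=ray(f,u,v); return o+q*(z-o[2])/q[2]
def tri(*obs):
    A=np.zeros((3,3));b=np.zeros(3);L=[]
    for f,u,v in obs:
        o,q=ray(f,u,v);P=np.eye(3)-np.outer(q,q);A+=P;b+=P@o;L.append((o,P))
    x=np.linalg.solve(A,b); return x,[round(1e3*np.linalg.norm(P@(x-o)),1) for o,P in L]
def proj(f,p):
    d=np.load("pics/"+f+".npz"); c=np.linalg.inv(d["c2w"])@np.append(p,1); K=d["K"]
    return K[0,0]*c[0]/-c[2]+K[0,2], K[1,1]*-c[1]/-c[2]+K[1,2]
E
python3 - <<'E'
from h import *
a=snap("scene","s0.png"); b=snap("top","t0.png")
for d in(a,b): print(d.keys(), np.round(d["intrinsics"],1).tolist(), np.round(d["c2w"],3).tolist())
print(r.state())
E
```

```text
pics
dict_keys(['color', 'intrinsics', 'world_to_cam', 'c2w']) [[393.7, 0.0, 253.8], [0.0, 393.7, 191.3], [0.0, 0.0, 1.0]] [[0.819, 0.459, -0.345, 0.24], [-0.573, 0.638, -0.513, -0.631], [-0.015, 0.618, 0.786, 0.855], [0.0, 0.0, 0.0, 1.0]]
dict_keys(['color', 'intrinsics', 'world_to_cam', 'c2w']) [[440.1, 0.0, 248.4], [0.0, 440.1, 193.4], [0.0, 0.0, 1.0]] [[0.029, 0.981, -0.19, 0.376], [-1.0, 0.027, -0.012, -0.131], [-0.007, 0.191, 0.982, 1.147], [0.0, 0.0, 0.0, 1.0]]
{'time': 0.1, 'joint_pos': array([ 1.18572114e+00,  5.27626786e-02,  1.40162806e+00, -2.02735884e-05,
        1.68857056e+00, -7.02865407e-02]), 'qvel': array([ 2.78940830e-05, -1.77113731e-03, -2.12897118e-03, -1.98196099e-04,
        1.25500377e-04,  1.40709795e-04]), 'joint_efforts': array([ 9.98532742e-04, -3.82583106e+01, -3.60983169e+01, -2.78509111e-05,
        4.72849308e-03,  3.77935942e-05]), 'eef_pos': array([0.16242613, 0.49896613, 0.23055999]), 'eef_rot': array([-1.44657172e-04,  1.56746405e-01,  9.87638646e-01, -6.68935349e-04]), 'force': array([ 1.1669011 , -0.16997218, -0.12458576]), 'wrist_torque': array([-0.01312819, -0.05523527,  0.00298098]), 'grasp_force': 0.0, 'gripper_width': 0.08570334930547104}
```

View pics/s0.png

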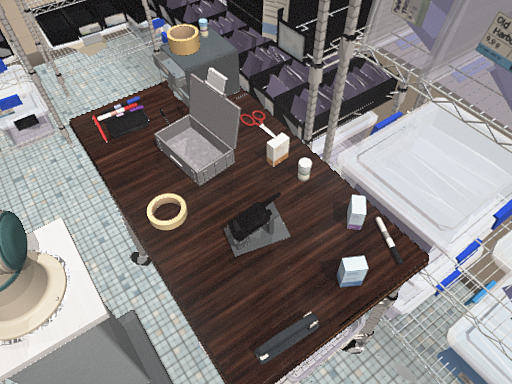

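View pics/t0.png

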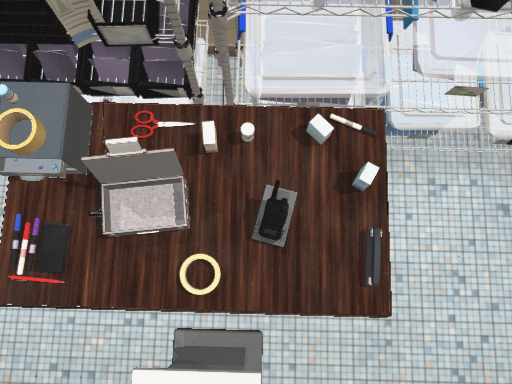

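```bash
python3 - <<'E'
import cv2,numpy as np
s=cv2.imread("pics/s0.png");t=cv2.imread("pics/t0.png")
c=lambda im,u,v:cv2.resize(im[v:v+100,u:u+133],(399,300),interpolation=cv2.INTER_CUBIC)
a=np.vstack([np.hstack([c(s,130,85),c(s,190,170)]),np.hstack([c(t,75,140),c(t,205,165)])])
cv2.imwrite("pics/c0.png",a)
from h import *
print(proj("t0",[0,0,0]),proj("s0",[0,0,0]),proj("t0",[.163,.499,.231]))
E
```

```text
(np.float64(192.64438561237637), np.float64(436.7936676920003)) (np.float64(18.779665816266174), np.float64(292.9205942360562)) (np.float64(-71.32136320596024), np.float64(379.6469173783469))
```

View pics/c0.png

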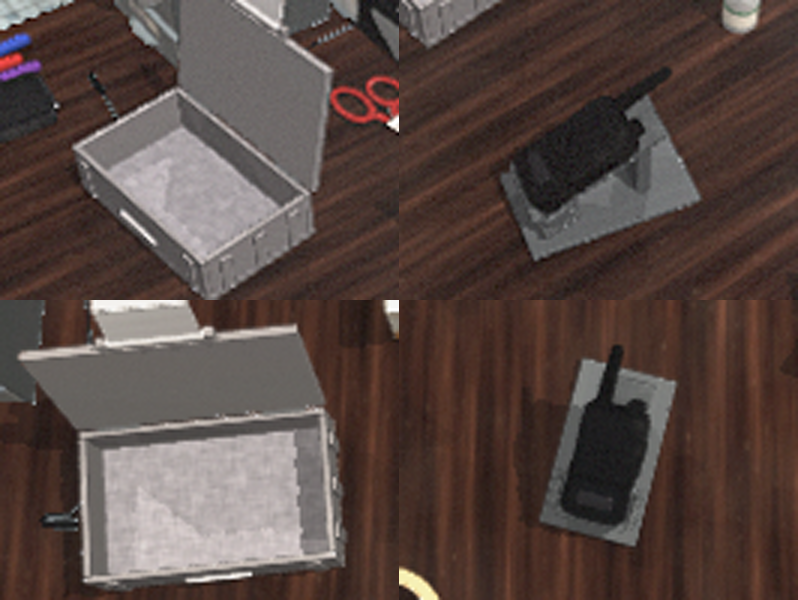

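```bash
python3 - <<'E'
from h import *
def m(n,a,b):
    x,e=tri(("t0",*a),("s0",*b)); print(n,np.round(x,3),e)
m("FL",(104,233.3),(155,135)); m("FR",(186.7,224.7),(199,172.3)); m("BR",(183.7,176),(234.3,150.7)); m("BL",(102.3,184),(190,115.7))
m("lidR",(174.3,150),(240.3,108.3)); m("lidL",(82.3,158.3),(191,76))
m("latch",(123,141),(217,68))
for n,a in (("FL",(104,233.3)),("FR",(186.7,224.7)),("BR",(183.7,176)),("BL",(102.3,184))): print(n,np.round(plane("t0",*a,.056),3))
m("ant",(277.7,181),(279.7,194))
g=lambda u,v:((u-399)/3+205,(v-300)/3+165)
q=lambda u,v:((u-399)/3+190,v/3+170)
m("lowL",g(562,512),q(520,168)); m("lowR",g(620,525),q(553,213)); m("hiR",g(648,402),q(642,150)); m("hiL",g(592,400),q(600,97))
# stand base corners z~0.004
for a in [(586,360),(676,380),(541,522),(637,546)]: print("base",np.round(plane("t0",*g(*a),.006),3))
for a in [(505,183),(533,260),(700,200),(650,92)]: print("bases",np.round(plane("s0",*q(*a),.006),3))
E
```

```text
FL [0.478 0.242 0.046] [np.float64(0.4), np.float64(0.4)]
FR [0.507 0.034 0.052] [np.float64(2.3), np.float64(2.3)]
BR [0.632 0.05  0.047] [np.float64(1.5), np.float64(1.5)]
BL [0.605 0.259 0.044] [np.float64(0.8), np.float64(0.8)]
lidR [0.66  0.052 0.185] [np.float64(1.8), np.float64(1.8)]
lidL [0.635 0.265 0.173] [np.float64(1.3), np.float64(1.3)]
latch [0.656 0.149 0.254] [np.float64(1.6), np.float64(1.6)]
FL [0.477 0.239 0.056]
FR [0.504 0.034 0.056]
BR [0.628 0.049 0.056]
BL [0.602 0.255 0.056]
ant [ 0.61  -0.188  0.112] [np.float64(1.0), np.float64(1.0)]
lowL [ 0.487 -0.149  0.033] [np.float64(3.1), np.float64(3.1)]
lowR [ 0.481 -0.199  0.033] [np.float64(7.2), np.float64(7.2)]
hiR [ 0.57  -0.215  0.071] [np.float64(3.3), np.float64(3.3)]
hiL [ 0.565 -0.167  0.095] [np.float64(4.7), np.float64(4.7)]
base [ 0.621 -0.166  0.006]
base [ 0.605 -0.246  0.006]
base [ 0.477 -0.13   0.006]
base [ 0.459 -0.213  0.006]
bases [ 0.479 -0.139  0.006]
bases [ 0.458 -0.215  0.006]
bases [ 0.603 -0.249  0.006]
bases [ 0.637 -0.134  0.006]
```

```bash
cat >> h.py <<'E'
def go(x,y,z,yaw=None):
    """shift in tool axes (mm) to world target; yaw = world heading of tool y"""
    M=T(); d=M[:3,:3].T@(np.array([x,y,z])-M[:3,3])*1e3
    y0=np.arctan2(M[1,1],M[0,1]); 
    print("tcp",np.round(M[:3,3]*1e3),"shift",np.round(d),"n>=%.1f"%(np.linalg.norm(d)/41.6),"" if yaw is None else "turn %.3f"%(-(yaw-y0)))
E
python3 -m creep '-28 -27 0 0;-28 -27 0 0;-28 -27 0 0;-28 -27 0 0;-28 -27 0 0' 1 && python3 -m creep '-28 -27 0 0;-28 -27 0 0;-28 -27 0 0;-28 -27 0 0;-28 -27 0 0' && python3 -m creep '-28 -27 0 0;-28 -27 0 0;-28 -27 0 0;-28 -27 0 0;-28 -27 0 0' && python3 -m creep '-28 -27 0 0;-28 -27 0 0;-28 -27 0 0;-26 -20 0 0;0 0 0 -0.085'
python3 - <<'E'
from h import *
d=snap("wrist","w1.png"); print(r.state()["eef_pos"],r.state()["joint_pos"]); print(np.round(d["tool_from_camera"],3).tolist(),np.round(d["intrinsics"],1).tolist())
E
```

```text
time: 0.52
eef_pos: [0.2541, 0.3258, 0.2308]
eef_rot: [-0.0, 0.156, 0.988, -0.0]
force: [1.2, 0.4, 1.2]
gripper_width: 0.0852
grasp_force: 0.0
time: 0.93
eef_pos: [0.3454, 0.154, 0.2312]
eef_rot: [0.0, 0.157, 0.988, 0.0]
force: [1.1, 1.1, -0.4]
gripper_width: 0.0851
grasp_force: 0.0
time: 1.35
eef_pos: [0.4368, -0.0179, 0.231]
eef_rot: [-0.0, 0.157, 0.988, 0.0]
force: [0.2, 0.8, -0.4]
gripper_width: 0.0854
grasp_force: 0.0
time: 1.77
eef_pos: [0.5109, -0.1504, 0.2289]
eef_rot: [-0.002, 0.117, 0.993, -0.0]
force: [-0.3, -0.5, 0.1]
gripper_width: 0.0856
grasp_force: 0.0
[ 0.51011374 -0.14829663  0.22933324] [-3.52365092e-01  7.29953178e-02  1.38293815e+00 -1.27309558e-04
  1.68894738e+00 -1.69819929e+00]
[[-0.0, 0.948, 0.317, 0.079], [1.0, 0.0, 0.0, 0.0], [0.0, 0.317, -0.948, -0.142], [0.0, 0.0, 0.0, 1.0]] [[320.9, 0.0, 254.3], [0.0, 320.9, 189.9], [0.0, 0.0, 1.0]]
```

View pics/w1.png

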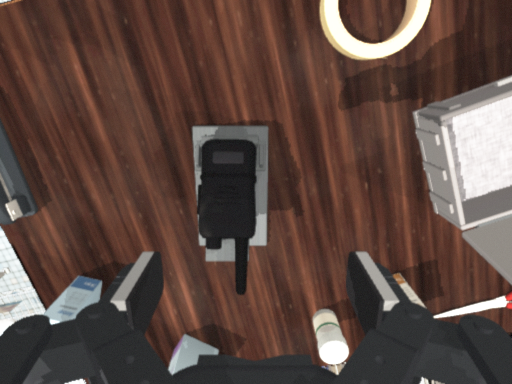

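```bash
python3 - <<'E'
from h import *
g=lambda u,v:((u-399)/3+205,(v-300)/3+165)
q=lambda u,v:((u-399)/3+190,v/3+170)
print("ant",tri(("w1",240,292),("t0",277.7,181),("s0",279.7,194)))
print("lowL",tri(("w1",256,142),("t0",*g(562,517)))); print("lowR",tri(("w1",203,142),("t0",*g(620,525))))
print("hiL",tri(("w1",253,238),("t0",*g(592,400)))); print("hiR",tri(("w1",200,236),("t0",*g(645,402))))
im=cv2.imread("pics/w1.png"); m=(im.max(2)<40).astype(np.uint8); m[245:]=0; m[:,:185]=0;m[:,275:]=0
m=cv2.morphologyEx(m,cv2.MORPH_OPEN,np.ones((5,5))); m=cv2.morphologyEx(m,cv2.MORPH_CLOSE,np.ones((9,9)))
n,l,st,c=cv2.connectedComponentsWithStats(m); print(st[1:],c[1:])
k=1+st[1:,4].argmax()
for v in range(140,245,8): xs=np.where(l[v]==k)[0]; print(v,xs.min() if len(xs) else 0,xs.max() if len(xs) else 0,end="; ")
for a in [(209,136),(248,130)]: print("back things",plane("t0",*a,.07))
E
```

```text
ant (array([ 0.61007526, -0.18838243,  0.11443807]), [np.float64(1.9), np.float64(1.7), np.float64(1.2)])
lowL (array([ 0.46816709, -0.14250684,  0.16630501]), [np.float64(3.5), np.float64(3.5)])
lowR (array([ 0.47442259, -0.19526816,  0.05170591]), [np.float64(1.9), np.float64(1.9)])
hiL (array([ 0.56978157, -0.1674003 ,  0.0943242 ]), [np.float64(1.7), np.float64(1.7)])
hiR (array([ 0.56961522, -0.21740435,  0.07216046]), [np.float64(5.0), np.float64(5.0)])
[[ 199  140   57  105 4769]] [[228.53763892 191.86286433]]
140 211 243; 148 202 255; 156 202 255; 164 202 254; 172 202 254; 180 202 255; 188 200 253; 196 199 253; 204 205 254; 212 205 254; 220 205 254; 228 212 253; 236 212 251; 244 207 246; back things [ 0.73167655 -0.01241118  0.07      ]
back things [ 0.75039379 -0.11173699  0.07      ]
```

```bash
python3 - <<'E'
from h import *
S=np.array([.541,-.189,0]);yaw=-.23;a=np.radians(31.5)
ex=np.array([np.cos(yaw)*np.cos(a),np.sin(yaw)*np.cos(a),np.sin(a)]);ey=np.array([-np.sin(yaw),np.cos(yaw),0]);ez=np.cross(ex,ey)
O=S+np.array([np.cos(yaw)*.0085,np.sin(yaw)*.0085,.0712])
for n,p in dict(lowL=(-76,29,31),lowR=(-76,-27,31),hiL=(22,29,31),hiR=(22,-27,31),ant=(76,15,12),gr=(-20,1,31)).items():
    w=O+(ex*p[0]+ey*p[1]+ez*p[2])/1e3
    print(n,np.round(w,3),"w1",np.round(proj("w1",w)),"t0",np.round(proj("t0",w)),"s0",np.round(proj("s0",w)))
go(.541-.0085,-.187,.17,1.34)
E
```

```text
lowL [ 0.477 -0.144  0.058] w1 [252. 132.] t0 [258. 237.] s0 [224. 221.]
lowR [ 0.464 -0.199  0.058] w1 [195. 132.] t0 [280. 243.] s0 [232. 240.]
hiL [ 0.558 -0.163  0.109] w1 [253. 233.] t0 [267. 202.] s0 [256. 198.]
hiR [ 0.546 -0.218  0.109] w1 [190. 234.] t0 [290. 208.] s0 [265. 216.]
ant [ 0.61  -0.19   0.121] w1 [238. 294.] t0 [279. 180.] s0 [280. 192.]
gr [ 0.517 -0.182  0.087] w1 [222. 188.] t0 [274. 220.] s0 [246. 217.]
tcp [ 510. -148.  229.] shift [-31. -33.  59.] n>=1.8 turn 0.006
```

```bash
python3 -m creep '-10 -16 20 0;-10 -16 20 0;0 0 0 0;0 0 0 0'
python3 - <<'E'
from h import *
d=snap("wrist","w2.png"); print(r.state()["eef_pos"])
for f in("w1","w2"):
    im=cv2.imread(f"pics/{f}.png"); m=(im.max(2)<40).astype(np.uint8); m[275:]=0; m[:,:150]=0;m[:,320:]=0
    m=cv2.morphologyEx(m,cv2.MORPH_CLOSE,np.ones((5,5)))
    n,l,st,c=cv2.connectedComponentsWithStats(m); k=1+st[1:,4].argmax(); print(f,st[k],c[k])
    for v in range(st[k][1],275,8): xs=np.where(l[v]==k)[0]; print(v,xs.min() if len(xs) else 0,xs.max() if len(xs) else 0,end="; ")
w=[cv2.imread(f"pics/{f}.png") for f in("w1","w2")]
cv2.imwrite("pics/c1.png",np.hstack([cv2.resize(w[0][115:305,165:298],(399,570)),cv2.resize(w[1][105:295,165:298],(399,570))]))
E
```

```text
time: 2.15
eef_pos: [0.5212, -0.1813, 0.1899]
eef_rot: [-0.002, 0.115, 0.993, 0.001]
force: [0.3, 0.7, 0.3]
gripper_width: 0.0852
grasp_force: 0.0
[ 0.52176978 -0.18100847  0.19149139]
w1 [ 198  140   58  135 5281] [228.54042795 196.956637  ]
140 211 245; 148 202 255; 156 202 255; 164 202 254; 172 202 254; 180 202 255; 188 199 253; 196 199 253; 204 198 254; 212 198 254; 220 200 254; 228 208 253; 236 212 251; 244 207 246; 252 236 246; 260 236 246; 268 236 246; w2 [282 167   5   7  19] [284.         169.52631579]
167 282 284; 175 0 0; 183 0 0; 191 0 0; 199 0 0; 207 0 0; 215 0 0; 223 0 0; 231 0 0; 239 0 0; 247 0 0; 255 0 0; 263 0 0; 271 0 0;
```

View pics/c1.png

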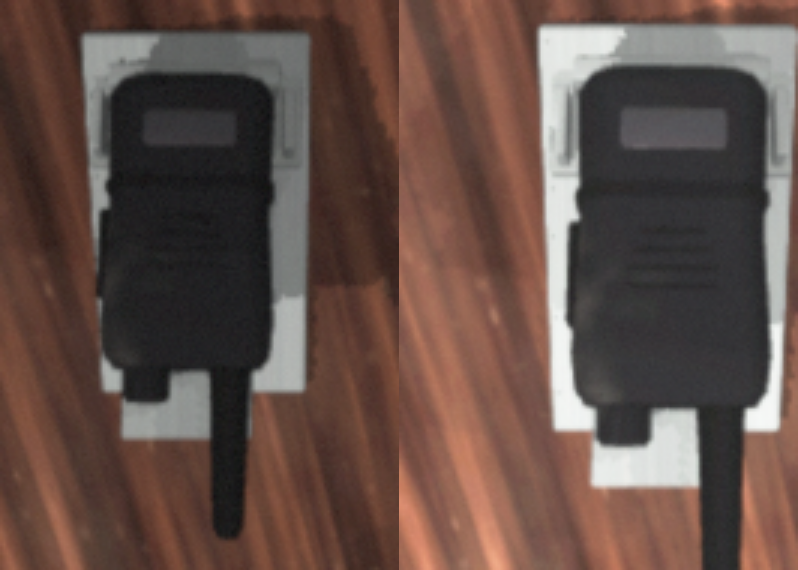

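```bash
python3 - <<'E'
from h import *
a=lambda u,v:("w1",165+u/3,115+v/3)
b=lambda u,v:("w2",165+(u-399)/3,105+v/3)
for n,p,q in [("disp lowL",(236,109),(727,109)),("disp lowR",(143,109),(620,107)),("disp hiL",(236,147),(725,151)),("disp hiR",(143,147),(620,149)),
 ("end low",(192,73),(673,66)),("end hi",(188,368),(672,407)),("grille low",(191,213),(675,228)),("grille hi",(187,263),(670,286)),("sideL",(272,330),(768,360)),("sideR",(103,330),(573,360)),("base00",(82,33),(540,26)),("baseL",(309,33),(799,26))]:
    x,e=tri(a(*p),b(*q)); print(n,np.round(x,4),e)
E
```

```text
disp lowL [ 0.4939 -0.157   0.058 ] [np.float64(0.3), np.float64(0.3)]
disp lowR [ 0.4862 -0.1864  0.0605] [np.float64(0.1), np.float64(0.1)]
disp hiL [ 0.506  -0.1601  0.0583] [np.float64(0.0), np.float64(0.0)]
disp hiR [ 0.4969 -0.1887  0.0667] [np.float64(0.2), np.float64(0.2)]
end low [ 0.4804 -0.1695  0.046 ] [np.float64(0.1), np.float64(0.1)]
end hi [ 0.5665 -0.1902  0.09  ] [np.float64(0.1), np.float64(0.1)]
grille low [ 0.5215 -0.1787  0.0707] [np.float64(0.2), np.float64(0.2)]
grille hi [ 0.5365 -0.1837  0.0754] [np.float64(0.2), np.float64(0.2)]
sideL [ 0.5626 -0.1613  0.0825] [np.float64(0.3), np.float64(0.3)]
sideR [ 0.5494 -0.2149  0.0834] [np.float64(0.3), np.float64(0.3)]
base00 [ 0.4623 -0.2102  0.0062] [np.float64(0.2), np.float64(0.2)]
baseL [ 0.4811 -0.1277  0.0131] [np.float64(0.2), np.float64(0.2)]
```

```bash
python3 - <<'E'
from h import *
go(.528,-.1815,.14,1.335)
E
python3 -m creep '-6 1 26 0;0 0 26 0;0 0 0 0;0 0 0 0;0 0 0 0'
python3 - <<'E'
from h import *
snap("wrist","w3.png"); print(r.state()["eef_pos"]); go(.528,-.1815,.14,1.335)
w=[cv2.imread(f"pics/{f}.png") for f in("w2","w3")]
cv2.imwrite("pics/c2.png",np.hstack([cv2.resize(w[0][105:295,165:298],(399,570)),cv2.resize(w[1][105:295,165:298],(399,570))]))
E
```

```text
tcp [ 522. -181.  191.] shift [-6.  1. 51.] n>=1.2 turn 0.005
time: 2.62
eef_pos: [0.5288, -0.1819, 0.1419]
eef_rot: [0.002, 0.114, 0.993, -0.0]
force: [0.8, 0.2, 0.5]
gripper_width: 0.0856
grasp_force: 0.0
[ 0.52905918 -0.18208083  0.14214074]
tcp [ 529. -182.  142.] shift [1. 0. 2.] n>=0.1 turn 0.006
```

View pics/c2.png

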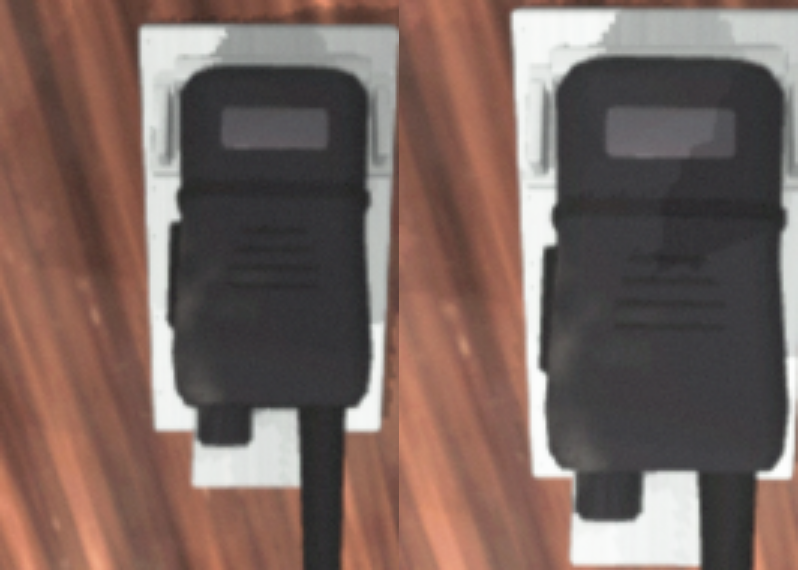

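```bash
python3 - <<'E'
from h import *
a=lambda u,v:("w2",165+u/3,105+v/3)
b=lambda u,v:("w3",165+(u-399)/3,105+v/3)
for n,p,q in [("dispLL",(328,109),(736,108)),("dispLR",(221,107),(607,107)),("dispHL",(326,151),(735,159)),("dispHR",(221,149),(606,158)),
 ("end low",(275,66),(668,57)),("end hi",(272,407),(667,470)),("grille lo",(276,229),(669,259)),("grille hi",(270,286),(668,326)),("sideL",(370,360),(786,420)),("sideR",(175,360),(546,420)),("base",(139,26),(513,10)),("baseR end",(155,430),(532,477))]:
    x,e=tri(a(*p),b(*q)); print(n,np.round(x,4),[float(k) for k in e])
E
```

```text
dispLL [ 0.4976 -0.1564  0.0385] [0.2, 0.2]
dispLR [ 0.489  -0.1879  0.0427] [0.0, 0.0]
dispHL [ 0.5068 -0.1598  0.0542] [0.3, 0.3]
dispHR [ 0.4982 -0.1894  0.0594] [0.0, 0.0]
end low [ 0.466  -0.1668  0.1622] [0.1, 0.1]
end hi [ 0.5705 -0.1914  0.0821] [0.0, 0.0]
grille lo [ 0.5151 -0.1777  0.0935] [0.3, 0.3]
grille hi [ 0.5348 -0.1832  0.0807] [0.4, 0.4]
sideL [ 0.5552 -0.1612  0.0974] [0.1, 0.1]
sideR [ 0.5417 -0.211   0.101 ] [0.1, 0.1]
base [ 0.4629 -0.2126 -0.006 ] [0.1, 0.1]
baseR end [ 0.6064 -0.2449  0.0091] [0.2, 0.2]
```

```bash
python3 - <<'E'
from h import *
S=np.array([.542,-.190,0]);yaw=-.233;t=np.tan(np.radians(31.5))
e=np.array([np.cos(yaw),np.sin(yaw),0]);l=np.array([-np.sin(yaw),np.cos(yaw),0])
n=np.array([-t*e[0],-t*e[1],1])
a=lambda u,v:("w2",165+u/3,105+v/3)
b=lambda u,v:("w3",165+(u-399)/3,105+v/3)
for off in (.102,.092):
  P0=S+[0,0,off]
  for nm,p,q in [("end low",(275,66),(668,57)),("end hi",(272,407),(667,470)),("sideL",(370,360),(786,420)),("sideR",(175,360),(546,420)),("sideLlow",(368,140),(780,140)),("sideRlow",(180,140),(557,140))]:
    for x in (a(*p),b(*q)):
        o,d=ray(*x); X=o+d*(n@(P0-o))/(n@d); print(off,nm,x[0],"s %.1f lat %.1f z %.1f"%((X-S)@e*1e3,(X-S)@l*1e3,X[2]*1e3))
E
```

```text
0.102 end low w2 s -66.6 lat 5.9 z 61.2
0.102 end low w3 s -66.7 lat 5.1 z 61.1
0.102 end hi w2 s 13.5 lat 5.1 z 110.3
0.102 end hi w3 s 11.6 lat 5.2 z 109.1
0.102 sideL w2 s 3.2 lat 30.4 z 104.0
0.102 sideL w3 s 2.9 lat 30.0 z 103.8
0.102 sideR w2 s 3.3 lat -20.0 z 104.0
0.102 sideR w3 s 3.0 lat -20.1 z 103.8
0.102 sideLlow w2 s -48.1 lat 31.3 z 72.5
0.102 sideLlow w3 s -49.8 lat 30.2 z 71.5
0.102 sideRlow w2 s -48.0 lat -20.1 z 72.6
0.102 sideRlow w3 s -49.6 lat -19.6 z 71.6
0.092 end low w2 s -65.5 lat 6.0 z 51.9
0.092 end low w3 s -65.5 lat 5.1 z 51.8
0.092 end hi w2 s 17.4 lat 5.1 z 102.7
0.092 end hi w3 s 16.1 lat 5.2 z 101.8
0.092 sideL w2 s 6.8 lat 31.4 z 96.2
0.092 sideL w3 s 6.9 lat 31.1 z 96.2
0.092 sideR w2 s 6.8 lat -20.9 z 96.2
0.092 sideR w3 s 7.1 lat -21.2 z 96.3
0.092 sideLlow w2 s -46.3 lat 32.2 z 63.6
0.092 sideLlow w3 s -47.9 lat 31.3 z 62.6
0.092 sideRlow w2 s -46.2 lat -20.9 z 63.7
0.092 sideRlow w3 s -47.8 lat -20.6 z 62.7
```

```bash
python3 -m creep '0 0 30 0;0 0 30 0;0 0 20 0;0 0 9 0;0 0 0 0' && python3 -m creep '0 0 0 0;0 0 0 0;0 0 0 0;0 0 0 0;0 0 0 0' 0 && python3 -m creep '0 0 0 0;0 0 0 0'
python3 - <<'E'
from h import *
d=snap("wrist","w4.png"); 
E
```

```text
time: 3.08
eef_pos: [0.5276, -0.1818, 0.0496]
eef_rot: [-0.001, 0.115, 0.993, 0.0]
force: [0.6, -0.4, 0.1]
gripper_width: 0.0854
grasp_force: 0.0
time: 3.5
eef_pos: [0.5295, -0.1827, 0.0531]
eef_rot: [0.002, 0.115, 0.993, -0.001]
force: [-2.2, 0.9, 6.6]
gripper_width: 0.0537
grasp_force: 63.4
time: 3.67
eef_pos: [0.5294, -0.1827, 0.0531]
eef_rot: [0.002, 0.115, 0.993, -0.001]
force: [-1.1, 0.6, 5.7]
gripper_width: 0.054
grasp_force: 63.4
```

```bash
python3 -m creep '0 0 -10 0;0 0 -20 0;0 0 -35 0;0 0 -35 0;0 0 -35 0' && python3 -m creep '0 0 -20 0.12;0 0 0 0.12;0 0 0 0.12;0 0 0 0.12;0 0 0 0.12' && python3 -m creep '0 0 0 0.12;0 0 0 0.12;0 0 0 0.12;0 0 0 0.12;0 0 0 0.12'
python3 - <<'E'
from h import *
d=snap("wrist","w5.png"); go(.5507,.162,.205,.127); print(r.state()["joint_pos"])
E
```

```text
time: 4.13
eef_pos: [0.5277, -0.1819, 0.1878]
eef_rot: [0.0, 0.115, 0.993, 0.0]
force: [1.1, 0.1, -0.9]
gripper_width: 0.0539
grasp_force: 63.7
time: 4.55
eef_pos: [0.528, -0.1821, 0.2065]
eef_rot: [0.001, 0.406, 0.914, 0.0]
force: [-0.2, 1.4, -0.3]
gripper_width: 0.054
grasp_force: 63.6
time: 4.97
eef_pos: [0.528, -0.1821, 0.2064]
eef_rot: [0.0, 0.658, 0.753, 0.0]
force: [0.6, 0.1, -1.8]
gripper_width: 0.0546
grasp_force: 63.7
tcp [ 528. -182.  206.] shift [338.  66.   1.] n>=8.3 turn 0.001
[-3.98234479e-01  1.54303309e-01  1.34071542e+00  1.33414226e-04
  1.64575547e+00 -5.26166162e-01]
```

View pics/w5.png

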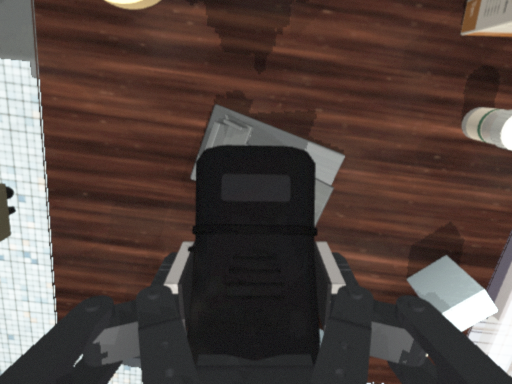

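```bash
python3 -m creep '34 7 0 0;34 7 0 0;34 7 0 0;34 7 0 0;34 7 0 0' && python3 -m creep '34 7 0 0;34 7 0 0;34 7 0 0;34 7 0 0;34 5 0 0' && python3 -m creep '0 0 20 0;0 0 20 0;0 0 0 0;0 0 0 0'
python3 - <<'E'
from h import *
d=snap("wrist","w6.png"); e=snap("scene","s6.png"); go(.5507,.162,.205,.127)
cv2.imwrite("pics/c6.png",np.hstack([cv2.resize(d["color"],(400,300)),cv2.resize(e["color"][60:210,110:310],(400,300))]))
E
```

```text
time: 5.43
eef_pos: [0.5386, -0.0073, 0.2063]
eef_rot: [0.0, 0.655, 0.756, 0.0]
force: [0.0, -0.3, -1.5]
gripper_width: 0.0538
grasp_force: 63.7
time: 5.85
eef_pos: [0.5475, 0.1658, 0.2063]
eef_rot: [0.0, 0.654, 0.756, 0.0]
force: [0.7, -0.4, -2.7]
gripper_width: 0.0539
grasp_force: 63.7
time: 6.18
eef_pos: [0.5471, 0.1639, 0.1651]
eef_rot: [-0.001, 0.655, 0.756, -0.001]
force: [0.8, -0.3, -1.1]
gripper_width: 0.054
grasp_force: 63.7
tcp [548. 164. 167.] shift [ -2.   2. -38.] n>=0.9 turn 0.014
```

View pics/c6.png

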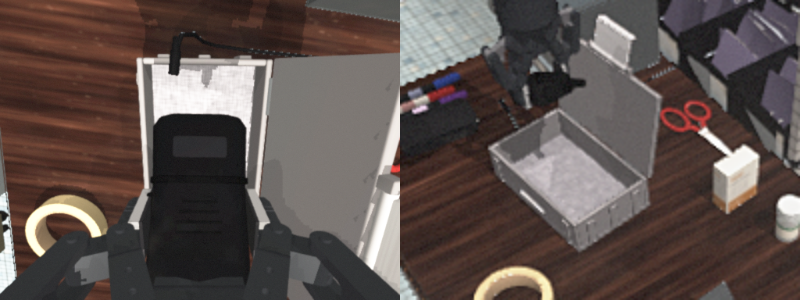

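```bash
python3 - <<'E'
from h import *
print(tri(("w6",172*1.28,72*1.28),("t0",101,213.3))); print(tri(("w6",178*1.28,35*1.28),("t0",89,213.3)))
print(tri(("w6",172*1.28,72*1.28),("s0",130+116/3,85+118/3)));print(tri(("w6",178*1.28,35*1.28),("s0",130+93/3,85+74/3)))
d=cv2.imread("pics/w6.png"); t=cv2.imread("pics/t0.png")
s=cv2.imread("pics/s6.png")
cv2.imwrite("pics/c7.png",np.hstack([cv2.resize(d[30:130,150:350],(400,200)),cv2.resize(s[100:150,140:240],(400,200))]))
# case rim inside corners far end on z=.056
for u,v in ((139,62),(272,62)): print(np.round(plane("w6",u*1.28,v*1.28,.056),3))
E
```

```text
(array([0.51902204, 0.23520322, 0.10294255]), [np.float64(1.3), np.float64(1.3)])
(array([0.5193639 , 0.26282631, 0.10397491]), [np.float64(0.3), np.float64(0.3)])
(array([0.51921344, 0.23286696, 0.0722962 ]), [np.float64(4.6), np.float64(4.6)])
(array([0.52077789, 0.26196557, 0.10733453]), [np.float64(1.0), np.float64(1.0)])
[0.481 0.238 0.056]
[0.606 0.256 0.056]
```

View pics/c7.png

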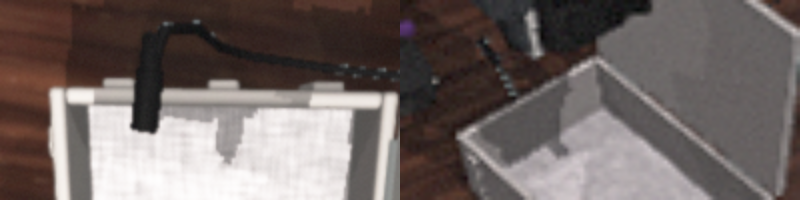

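```bash
python3 - <<'E'
from h import *
print(tri(("w6",178*1.28,35*1.28),("t0",100,212),("s0",130+101/3,85+88/3)))
print(tri(("w6",172*1.28,72*1.28),("t0",89,213.3),("s0",130+92/3,85+73/3)))
print(tri(("t0",100,212),("s0",130+101/3,85+88/3)));print(tri(("t0",89,213.3),("s0",130+92/3,85+73/3)))
M=np.load("pics/w6.npz")["c2w"];print(M[:3,3])
go(.5507,.162,.205,.127)
E
```

```text
(array([0.52265959, 0.25411014, 0.09030611]), [np.float64(10.6), np.float64(12.1), np.float64(3.1)])
(array([0.51684985, 0.24382643, 0.12831568]), [np.float64(7.8), np.float64(9.5), np.float64(4.2)])
(array([0.5200369 , 0.23553881, 0.1094253 ]), [np.float64(2.3), np.float64(2.3)])
(array([0.51939693, 0.26042358, 0.11002663]), [np.float64(1.1), np.float64(1.1)])
[0.53803897 0.24436952 0.30696566]
tcp [548. 164. 167.] shift [ -2.   2. -38.] n>=0.9 turn 0.014
```

```bash
python3 -m creep '16 4 0 0.014;0 0 35 0;0 0 35 0;0 0 30 0;0 0 0 0' && python3 -m creep '0 0 15 0;0 0 8 0;0 0 4 0;0 0 3 0;0 0 0 0'
python3 - <<'E'
from h import *
go(.5507,.162,.032,.127); print(r.state()["wrist_torque"])
E
```

```text
time: 6.7
eef_pos: [0.5464, 0.1793, 0.06]
eef_rot: [-0.003, 0.661, 0.751, -0.004]
force: [-0.7, -1.1, -3.1]
gripper_width: 0.0541
grasp_force: 64.1
time: 7.12
eef_pos: [0.5498, 0.1805, 0.0362]
eef_rot: [0.0, 0.661, 0.751, 0.0]
force: [0.6, -0.3, -1.5]
gripper_width: 0.0539
grasp_force: 64.2
tcp [550. 180.  36.] shift [-18.  -1.   4.] n>=0.5 turn -0.000
[-0.05109469 -0.0587265  -0.02529021]
```

```bash
python3 -m creep '0 0 2 0;0 0 2 0;0 0 2 0;0 0 0 0' && python3 -m creep '0 0 2 0;0 0 2 0;0 0 0 0'
```

```text
time: 7.45
eef_pos: [0.5503, 0.1802, 0.0316]
eef_rot: [0.001, 0.661, 0.751, 0.001]
force: [-4.4, -3.2, 9.6]
gripper_width: 0.0538
grasp_force: 64.9
time: 7.7
eef_pos: [0.5515, 0.1794, 0.0291]
eef_rot: [0.002, 0.661, 0.75, 0.001]
force: [-3.9, -8.0, 15.6]
gripper_width: 0.0541
grasp_force: 65.0
```

```bash
python3 -m creep '-3 0 2 0;-3 0 3 0;-3 0 3 0;-2 0 3 0;0 0 0 0'
```

```text
time: 8.12
eef_pos: [0.5526, 0.1697, 0.0169]
eef_rot: [0.001, 0.661, 0.75, 0.002]
force: [-1.0, -2.2, 9.1]
gripper_width: 0.054
grasp_force: 63.8
```

```bash
python3 -m creep '-2 0 3 0;-2 0 3 0;-1 0 2 0;0 0 0 0' 
python3 - <<'E'
from h import *
d=snap("wrist","w8.png"); e=snap("scene","s8.png")
cv2.imwrite("pics/c8.png",np.hstack([cv2.resize(d["color"],(400,300)),cv2.resize(e["color"][85:205,130:290],(400,300))]))
E
```

```text
time: 8.45
eef_pos: [0.5531, 0.1651, 0.0087]
eef_rot: [0.001, 0.661, 0.75, 0.002]
force: [-1.8, 0.4, 6.9]
gripper_width: 0.0539
grasp_force: 63.9
```

View pics/c8.png

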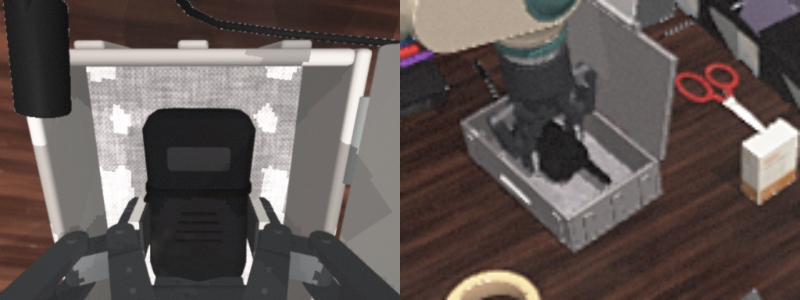

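```bash
python3 -m creep '-1 0 1.5 0;0 0 1.5 0;0 0 0 0;0 0 0 0' && python3 -m creep '0 0 1.5 0;0 0 0 0;0 0 0 0'
```

```text
time: 8.88
eef_pos: [0.5533, 0.1644, 0.0069]
eef_rot: [0.001, 0.661, 0.751, 0.002]
force: [-4.3, -1.2, 15.6]
gripper_width: 0.0538
grasp_force: 64.9
time: 9.13
eef_pos: [0.5534, 0.1643, 0.0069]
eef_rot: [0.001, 0.661, 0.751, 0.002]
force: [-8.7, -2.5, 25.4]
gripper_width: 0.0539
grasp_force: 66.1
```

```bash
python3 -m creep '0 0 -1.5 0;0 0 0 0;0 0 0 0' && python3 -m creep '0 0 0 0;0 0 0 0;0 0 0 0;0 0 0 0;0 0 0 0' 0.76
python3 - <<'E'
from h import *
d=snap("wrist","w9.png"); print(r.state()["force"],r.state()["gripper_width"])
for f in("w8","w9"):
    im=cv2.imread(f"pics/{f}.png")
    for v in (150,170,190,210,230): # dark spans near column centre
        row=im[v].max(1)<52; c=250; a=c
        while row[a]: a-=1
        b=c
        while row[b]: b+=1
        print(f,v,a,b,b-a)
E
```

```text
time: 9.38
eef_pos: [0.5533, 0.1643, 0.0069]
eef_rot: [0.001, 0.661, 0.751, 0.002]
force: [-4.1, -1.8, 14.3]
gripper_width: 0.0538
grasp_force: 64.9
time: 9.8
eef_pos: [0.5523, 0.164, 0.0051]
eef_rot: [0.001, 0.661, 0.751, 0.001]
force: [-5.3, -1.0, 9.4]
gripper_width: 0.0653
grasp_force: 5.2
[-5.397921   -1.16052598  9.47798853] 0.06524325033714866
w8 150 189 319 130
w8 170 182 326 144
w8 190 250 250 0
w8 210 250 250 0
w8 230 188 319 131
w9 150 193 324 131
w9 170 184 334 150
w9 190 187 331 144
w9 210 250 250 0
w9 230 191 325 134
```

```bash
python3 -m creep '0 0 -2 0;0 0 -2 0;0 0 0 0;0 0 0 0' 0.84
python3 -c "
from h import *
d=snap('wrist','w10.png'); print(r.state()['wrist_torque'])"
```

```text
time: 10.18
eef_pos: [0.5499, 0.1635, 0.0069]
eef_rot: [-0.001, 0.661, 0.751, -0.002]
force: [-9.4, -2.4, 4.1]
gripper_width: 0.0714
grasp_force: 0.0
[-0.12228257  0.85836442 -0.00511951]
```

```bash
python3 -m creep '0 0 0 0;0 0 0 0;0 0 0 0' 0.75 && python3 -m creep '0 0 -3 0;0 0 -3 0;0 0 -3 0;0 0 0 0'
python3 -c "
from h import *
d=snap('wrist','w11.png'); print(r.state()['wrist_torque'])"
```

```text
time: 10.48
eef_pos: [0.5517, 0.1637, 0.0074]
eef_rot: [0.0, 0.661, 0.751, 0.0]
force: [-0.4, -0.1, -0.2]
gripper_width: 0.064
grasp_force: 0.0
time: 10.82
eef_pos: [0.5521, 0.1637, 0.0174]
eef_rot: [0.001, 0.661, 0.751, 0.001]
force: [-0.7, -0.2, 0.8]
gripper_width: 0.0639
grasp_force: 0.0
[-0.00657521  0.00430795  0.00133145]
```

```bash
python3 -m creep '0 0 -30 0;0 0 -40 0;0 0 -40 0;0 0 -40 0;-30 0 0 0' && python3 -m creep '-40 0 -20 0;-30 0 0 0;0 0 0 0;0 0 0 0'
python3 - <<'E'
from h import *
d=snap("wrist","w12.png"); im=d["color"]; print(np.round(T()[:3,3],3))
m=(im.max(2)<50).astype(np.uint8); m=cv2.morphologyEx(m,cv2.MORPH_OPEN,np.ones((3,3)))
n,l,st,c=cv2.connectedComponentsWithStats(m)
for k in range(1,n):
    if st[k][4]>150: print(st[k],np.round(c[k]))
# coarse ascii of brightness
g=cv2.resize(im,(64,32),interpolation=cv2.INTER_AREA).max(2)
for row in g: print("".join(" .:-=+*%@#"[min(9,int(x)//26)] for x in row))
E
```

```text
time: 11.28
eef_pos: [0.5582, 0.1377, 0.1765]
eef_rot: [0.004, 0.659, 0.752, 0.007]
force: [1.2, -0.3, 1.5]
gripper_width: 0.0642
grasp_force: 0.0
time: 11.62
eef_pos: [0.5639, 0.0659, 0.185]
eef_rot: [-0.0, 0.662, 0.75, 0.0]
force: [-0.2, 0.2, -0.4]
gripper_width: 0.0641
grasp_force: 0.0
[0.564 0.067 0.185]
[ 222    0   68  163 7460] [256.  60.]
[ 64 221  35  13 174] [ 81. 229.]
[    0   245   512   139 23749] [253. 342.]
:::::::::::::::::::::+-+**++ ...... =+++-++==================**#
:::::::::::::::::::::+-***%@......  =**%-++=================++@#
:::...:::::::::---:::+-*%**@.....   =%@@-*==================++#@
------:::::::::::::::+=+@%*%........+@@%-*==================+*#%
:::-----===-------:::+=+#@%*...  ...@@@%-%=================+*%#%
::::::::::::---------++=##@*....  ..@@@*-%=================*+@@%
-----::::::::::::::::=*=#@@%........@@@*-%=================**#%%
-------------------::=*-@@@@........@@@+-*================++%#%%
-::----------------::-%-@#@@=......-@@@+=*================++@@%%
::::::::::::::::--::::%-@#@@@:.%% :@@@@==+================**#%%%
:::::::-::::::::::::::%
[... 706 characters left out ...]
-----:=+.:----------------.:*-::-++=====+@+----+@@
-=:::::::::::::::::-*:..----------:::---..=+:::=++*===%@@%=-==+*
+*--:-----------:.:+=...::::::::::::----...++.::=+@#*=@###@-%@+=
=@--:::::::::::::.:+-..--------::::::::-:..=-...:=########+-=*+=
@@-----::...:::........::---::::-::::::::........:==::-=+*-====+
@@=::::...............::::::::::---------:...............:-=+*%@
#@+::......::--:.....:-------::::---------......:-:::.....:*@###
##*.......-==---......:-----===+=----:::::......-----......:+###
@*:......::-----......:==------**+=::::--......:-----::......-@@
-........:.-:---.......::..............::......:--+::::........=
............::::....:......................:...:---.............
```

```bash
python3 - <<'E'
from h import *
im=cv2.imread("pics/w12.png").max(2)
for v in (4,20,40,60,80,96,104,112,130,150,158,162,166): 
    xs=np.where(im[v,205:310]<60)[0]+205; print(v,xs.min() if len(xs) else 0,xs.max() if len(xs) else 0,len(xs))
C=np.array([.553,.144]);y=.127
def cc(p): d=p[:2]-C; return np.round([d[0]*np.cos(y)+d[1]*np.sin(y),-d[0]*np.sin(y)+d[1]*np.cos(y),p[2]],4)
for n,u,v,z in (("ant tip",265,163,.02),("body end",255,107,.04),("bodyend low",255,107,.009)): print(n,cc(plane("w12",u,v,z)))
E
```

```text
4 223 289 67
20 225 288 64
40 225 286 62
60 223 286 64
80 223 286 64
96 226 285 60
104 228 282 55
112 234 276 28
130 265 275 11
150 265 274 10
158 265 273 9
162 267 271 5
166 0 0 0
ant tip [ 0.0138 -0.0727  0.02  ]
body end [ 0.0041 -0.018   0.04  ]
bodyend low [ 0.0042 -0.0201  0.009 ]
```

```bash
cat >> h.py <<'E'
def cg(cx,cy,z):
    y=.127; print("case target",cx,cy,z); go(.553+(cx*np.cos(y)-cy*np.sin(y))/1e3,.144+(cx*np.sin(y)+cy*np.cos(y))/1e3,z/1e3,y)
E
python3 -m creep '-4 0 -40 0;-4 0 -40 0;-4 30 0 0;0 30 0 0;0 30 0 0' 0 && python3 -m creep '0 30 0 0;0 31 0 0;0 0 0 0;0 0 0 0'
python3 - <<'E'
from h import *
cg(150,-90,165); print(r.state()["joint_pos"].round(2)); e=snap("scene","s13.png")
E
```

```text
time: 12.08
eef_pos: [0.6555, 0.0683, 0.2658]
eef_rot: [0.0, 0.66, 0.751, 0.001]
force: [1.2, -1.1, -0.8]
gripper_width: 0.003
grasp_force: 0.0
time: 12.42
eef_pos: [0.7157, 0.0762, 0.2597]
eef_rot: [-0.003, 0.66, 0.751, -0.002]
force: [-0.5, 0.2, -0.1]
gripper_width: -0.0001
grasp_force: 0.0
case target 150 -90 165
tcp [716.  76. 260.] shift [-2. -2. 95.] n>=2.3 turn 0.002
[ 0.05  0.66  0.59  0.    1.9  -0.07]
```

```bash
python3 -m creep '0 0 30 0;0 0 33 0;0 0 32 0;0 0 0 0' && python3 -m creep '0 -10 0 0;0 -10 0 0;0 -10 0 0;0 -10 0 0;0 -10 0 0'
python3 -c "
from h import *
cg(89,-90,168)"
```

```text
time: 12.8
eef_pos: [0.7113, 0.0749, 0.1634]
eef_rot: [-0.004, 0.661, 0.751, -0.004]
force: [0.5, -0.3, -2.0]
gripper_width: -0.0
grasp_force: 0.0
time: 13.22
eef_pos: [0.6655, 0.0685, 0.1752]
eef_rot: [0.003, 0.661, 0.751, 0.003]
force: [3.1, 0.7, 3.9]
gripper_width: 0.0001
grasp_force: 1.6
case target 89 -90 168
tcp [666.  69. 175.] shift [ -1. -13.   7.] n>=0.4 turn 0.001
```

```bash
python3 -m creep '0 -13 3 0;0 -15 2 0;0 -15 2 0;0 -15 2 0;0 -14 4 0'
python3 -c "
from h import *
cg(5,-90,143.7)"
```

```text
time: 13.63
eef_pos: [0.5938, 0.0593, 0.1614]
eef_rot: [0.002, 0.661, 0.751, 0.002]
force: [1.5, -0.1, 0.0]
gripper_width: -0.0002
grasp_force: 0.5
case target 5 -90 143.7
tcp [594.  59. 161.] shift [ -1. -25.  18.] n>=0.7 turn 0.001
```

```bash
python3 -m creep '0 -12 9 0;0 -13 9 0;0 -7 8 0;0 -5 6 0;0 0 0 0' && python3 -m creep '0 -5 5 0;0 -4 5 0;0 -3 5 0;0 0 0 0'
python3 -c "
from h import *
cg(-32,-90,85)
snap('scene','s14.png')"
```

```text
time: 14.05
eef_pos: [0.5566, 0.0544, 0.1265]
eef_rot: [0.001, 0.661, 0.751, 0.001]
force: [0.5, -0.3, 0.0]
gripper_width: -0.0002
grasp_force: 0.0
time: 14.38
eef_pos: [0.5445, 0.0526, 0.1087]
eef_rot: [-0.001, 0.661, 0.751, -0.001]
force: [-0.1, 0.6, -0.7]
gripper_width: -0.0001
grasp_force: 0.0
case target -32 -90 85
tcp [545.  53. 109.] shift [ -0. -12.  24.] n>=0.6 turn 0.000
```

```bash
python3 - <<'E'
from h import *
C=np.array([.553,.144]);y=.127
def W(cx,cy,z): return [.553+(cx*np.cos(y)-cy*np.sin(y))/1e3,.144+(cx*np.sin(y)+cy*np.cos(y))/1e3,z/1e3]
im=cv2.imread("pics/s14.png"); g=cv2.resize(im[60:200,120:280],(80,47),interpolation=cv2.INTER_AREA).max(2)
for i,row in enumerate(g): print("%3d "%(60+i*3)+"".join(" .:-=+*%@#"[min(9,int(x)//26)] for x in row))
for th in (1.8,1.2,.8,.6,.5,.4,0):
    print(th,[np.round(proj("s0",W(65-132*np.cos(th),cy,56+132*np.sin(th)))) for cy in (-106,106)], np.round(proj("s0",W(65-181*np.cos(th),0,56+181*np.sin(th)))))
E
```

```text
60 @@@@@%##########@%%****************=-======-------=*-------. .:-----:::-----::-=
 63 @@@@@%%#####@%********************+--====---------=*:------: .-----::::----::::.
 66 @@@@@@@###@**********************%=--===----------+=-------:.------::::---:.....
 69 @@@@@@@@@%************************--------------:-*--------:------::::::........
 72 @@@@%@@@*************************%-------------:-*=---------..---:::............
 75 @%%%%%@**************************%=----------::-+=----------+-.:-..........-==:-
 78 %%%%*%%****************************---:::::::-=+------------++=............=====
 81 %%%%+%******************************=---:::-=+=-------------++++:.........:=====
 84 ****+%*********************************+++*++=--------------=+++-.......:-======
 87 ++++=**********************************++====---------------:==+=..:...---======
 90 ++++=+*****************************++++++++==---------------:::-:. --:...=======
 93 =====-+%*****************%%**+--==+++++=++==-::---------:-:::---:...---:..-====-
 96 =---::-+%************%**==::=*:::::-----=---=::-----::::::-----:::...--=-:.:-
[... 2604 characters left out ...]
:::::::::::::-::::::::::::::::::::
192 :::::::::::::::::::::--===-::::::::::::--:::::::::::::::-:::::::::::::::::::::::
195 :::::-::::::::::::=*%#######@+::::::::::-:::::::::::::-::::::-:::::::::::::::::-
198 :-:::-::::::::::=@##@@%%%%%@###+::::::::::::::::::----::::--::::.:::::::::::---:
1.8 [array([240., 109.]), array([191.,  73.])] [216.  74.]
1.2 [array([217., 124.]), array([169.,  87.])] [184.  94.]
0.8 [array([204., 141.]), array([158., 102.])] [167. 116.]
0.6 [array([200., 150.]), array([154., 110.])] [161. 128.]
0.5 [array([198., 154.]), array([153., 114.])] [159. 135.]
0.4 [array([197., 158.]), array([152., 118.])] [158. 141.]
0 [array([197., 174.]), array([153., 133.])] [159. 161.]
```

```bash
python3 -m creep '0 -5 6 0;0 -4 6 0;0 -3 7 0;0 0 0 0' && python3 -m creep '0 -3 6 0;0 -1 6 0;0 0 4 0;0 0 0 0'
python3 -c "
from h import *
cg(-35,-90,65)"
```

```text
time: 14.77
eef_pos: [0.532, 0.0511, 0.0888]
eef_rot: [-0.001, 0.661, 0.751, -0.001]
force: [-0.2, 0.1, -0.1]
gripper_width: 0.0001
grasp_force: 0.0
time: 15.1
eef_pos: [0.5289, 0.0506, 0.0736]
eef_rot: [-0.001, 0.661, 0.751, -0.001]
force: [-0.1, -0.0, -0.4]
gripper_width: -0.0
grasp_force: 0.0
case target -35 -90 65
tcp [529.  51.  74.] shift [-0.  1.  9.] n>=0.2 turn -0.000
```

```bash
python3 -m creep '0 0 4 0;0 0 3 0;0 0 2 0;0 0 0 0' && python3 -m creep '0 0 2 0;0 0 2 0;0 0 0 0'
```

```text
time: 15.43
eef_pos: [0.5294, 0.0507, 0.0654]
eef_rot: [-0.0, 0.661, 0.751, -0.0]
force: [0.4, -0.5, 0.2]
gripper_width: 0.0
grasp_force: 0.0
time: 15.68
eef_pos: [0.53, 0.0507, 0.0638]
eef_rot: [0.0, 0.661, 0.751, 0.0]
force: [-6.1, -0.4, 11.9]
gripper_width: -0.0002
grasp_force: 5.8
```

```bash
python3 -m creep '0 0 1.5 0;0 0 0 0;0 0 -20 0;0 0 -30 0;0 0 -25 0' && python3 -m creep '30 -23 0 0;30 -23 0 0;30 -24 0 0;0 0 0 0;0 0 0 0'
python3 - <<'E'
from h import *
cg(-105,0,100); snap("scene","s15.png"); snap("wrist","w15.png"); im=cv2.imread("pics/s15.png")
g=cv2.resize(im[110:190,130:250],(80,40),interpolation=cv2.INTER_AREA).max(2)
for i,row in enumerate(g): print("%3d "%(110+i*2)+"".join(" .:-=+*%@#"[min(9,int(x)//26)] for x in row))
y=.127
def W(cx,cy,z): return [.553+(cx*np.cos(y)-cy*np.sin(y))/1e3,.144+(cx*np.sin(y)+cy*np.cos(y))/1e3,z/1e3]
for p in [(-67,-106,64),(-67,106,64),(65,-106,64),(-116,-35,60),(-116,35,60),(-72,-35,60)]: print(p,np.round(proj("s0",W(*p))),np.round(proj("w15",W(*p))))
g=cv2.resize(cv2.imread("pics/w15.png"),(102,48),interpolation=cv2.INTER_AREA).max(2)
for i,row in enumerate(g): print("%3d "%(i*8)+"".join(" .:-=+*%@#"[min(9,int(x)//26)] for x in row))
E
```

```text
time: 16.1
eef_pos: [0.5295, 0.0507, 0.1367]
eef_rot: [-0.0, 0.661, 0.751, 0.0]
force: [0.9, 0.6, 0.5]
gripper_width: 0.0003
grasp_force: 0.0
time: 16.52
eef_pos: [0.4481, 0.1321, 0.1358]
eef_rot: [0.0, 0.66, 0.751, 0.0]
force: [-0.5, -0.2, 1.2]
gripper_width: -0.0002
grasp_force: 0.0
case target -105 0 100
tcp [448. 132. 136.] shift [-2.  1. 36.] n>=0.9 turn 0.003
110 ::::.............:::::::::.:...::::::::---:::::::::-:::::---::::::::::::::::::::
112 :::::.................::::::::::::::-=**=:::::::--::::-=-::::::::::-::::::::::::
114 --:::::...:::....:::..::::::::::::-+%%%%%*+=:::::::::::::::::::-::::::::::*****=
116 ==:.:::::..:..::.::::::::::::::-=*%%%%%%%%%*=-::::::::::::::::::::::::::.++:.:-+
118 =--:...::...:::..:::::::::::::*%%%%%**%%%%%%*+=::::::::::::::::::::::::::=*-::::
120 =---:......::::..::.::::-::-+*%%%%%%%%%%*%%%%%*=:::::::-::::::::::::::::::+%=::-
122 ::-=-.......:::..:.:..::-+*%%%%%*%%%%%%%%%%%%%%%+-::-::::::::::::::::::::::-**+-
124 :::::........:.:.:::::-+%%%%%%%%%%%%%%%%%%***%%%%%+-::::::::::::::::::::::-::-*%
126 :::::::::::...::..::=*%%%%%**%%%%%%%%%%%%%%%**%%
[... 7339 characters left out ...]
.....:-:..........:----:.............::::::::::::::-=*****
336 ::=%@@@@@@%@@@@@*-............-*%::---....:.......-:......:....:---::::..............::::::::-:===+***
344 -%@@@@@@@@@@@%=:.............:+=..:--:...........:-:............:-:...:::..............::::::::===++**
352 @@@@@@@@@@@+:......................::............:::............::.......:................::::::==+++*
360 @@@@@@@@+-...............:::.............................................:::..................:.:=++++
368 @@@@@%=:................::::.............................................::::.....................-===
376 @%%+:..................:.::::............................................:::.......................:==
```

```bash
python3 -m creep '0 0 35 0;0 0 15 0;0 0 12 0;0 0 10 0;0 0 10 0' && python3 -m creep '0 0 8 0;0 0 6 0;0 0 5 0;0 0 0 0'
python3 -c "
from h import *
cg(-91,0,35)"
```

```text
time: 17.03
eef_pos: [0.4495, 0.1304, 0.0529]
eef_rot: [0.0, 0.661, 0.75, 0.0]
force: [0.3, -0.4, 1.7]
gripper_width: -0.0003
grasp_force: 0.7
time: 17.37
eef_pos: [0.4499, 0.1311, 0.0345]
eef_rot: [0.001, 0.661, 0.75, 0.001]
force: [3.1, -0.1, 1.3]
gripper_width: 0.0003
grasp_force: 1.6
case target -91 0 35
tcp [450. 131.  35.] shift [-0. 13. -0.] n>=0.3 turn -0.000
```

```bash
python3 -m creep '0 3 -1 0;0 4 0 0;0 4 0 0;0 0 0 0' && python3 -m creep '0 3 0 0;0 3 0 0;0 3 0 0;0 0 0 0'
```

```text
time: 17.7
eef_pos: [0.4598, 0.1325, 0.0352]
eef_rot: [-0.0, 0.661, 0.751, -0.0]
force: [-0.8, 0.1, -0.6]
gripper_width: 0.0
grasp_force: 0.1
time: 18.03
eef_pos: [0.4649, 0.1332, 0.0342]
eef_rot: [-0.004, 0.661, 0.751, -0.004]
force: [-21.3, -3.4, 10.6]
gripper_width: -0.0
grasp_force: 11.1
```

```bash
python3 -m creep '0 -8 0 0;0 -20 0 0;0 -20 0 0;0 0 0 0' && python3 -m creep '0 0 -35 0;0 0 -35 0;0 0 -35 0;0 0 0 0;0 0 0 0'
python3 - <<'E'
from h import *
for f in("wrist","scene","top"): snap(f,f+"16.png")
y=.127
def W(cx,cy,z): return [.553+(cx*np.cos(y)-cy*np.sin(y))/1e3,.144+(cx*np.sin(y)+cy*np.cos(y))/1e3,z/1e3]
for p in [(-76,-35,60),(-76,35,60),(-83,-35,18),(-83,35,18),(-116,0,60),(-83,0,18)]: print(p,np.round(proj("scene16",W(*p))),np.round(proj("wrist16",W(*p))))
g=cv2.resize(cv2.imread("pics/scene16.png")[110:190,130:250],(80,40),interpolation=cv2.INTER_AREA).max(2)
for i,row in enumerate(g): print("%3d "%(110+i*2)+"".join(" .:-=+*%@#"[min(9,int(x)//26)] for x in row))
g=cv2.resize(cv2.imread("pics/wrist16.png")[100:300,200:400],(80,40),interpolation=cv2.INTER_AREA).max(2)
for i,row in enumerate(g): print("%3d "%(100+i*5)+"".join(" .:-=+*%@#"[min(9,int(x)//26)] for x in row))
a,b=cv2.imread("pics/t0.png"),cv2.imread("pics/top16.png")
for n,(u,v) in dict(cback=(209,136),vial=(248,131),cr=(320,128),cr2=(366,176),tape=(200,274),stapler=(373,257)).items():
    s=np.s_[v-25:v+25,u-25:u+25]; print(n,cv2.absdiff(a[s],b[s]).mean().round(1),end=" ")
E
```

```text
time: 18.37
eef_pos: [0.4188, 0.1273, 0.0349]
eef_rot: [-0.0, 0.661, 0.751, -0.001]
force: [0.3, 1.0, 0.1]
gripper_width: 0.0002
grasp_force: 0.0
time: 18.78
eef_pos: [0.423, 0.1279, 0.1431]
eef_rot: [0.002, 0.661, 0.751, 0.003]
force: [1.1, 0.1, -1.0]
gripper_width: 0.0001
grasp_force: 0.0
(-76, -35, 60) [178. 160.] [321. 240.]
(-76, 35, 60) [164. 147.] [328. 151.]
(-83, -35, 18) [179. 171.] [304. 218.]
(-83, 35, 18) [165. 158.] [308. 141.]
(-116, 0, 60) [159. 160.] [271. 198.]
(-83, 0, 18) [171. 165.] [306. 181.]
110 ::::::......::.--=-:::-::::...:::::::::---:::::::::--::::---::::::::::::::::::::
112 ...........::::::::::..:::::::::::::-=**=:::::::-:::::-=-::::::::::-::::::::::::
114 ..........:::.:::::::...::::::::::-+%%%%%*+-::::::::::::::::::::-:::::::::*****=
116 ............::..:::::::::::::::-=*%%%%%%%%%*=-::::::::::::::::::::::::::.++:.:-+
118 ...::::::.::::..::::-:::::::::*%%%%%**%%%%%%%+=::::::::::::::::::::::::::=*-::::
120 ::..:..::..::::::::::::::::-+*%%%%%%%%%%*%%%%%*=:::::::::::::::::.::::::::+*=::-
122 .::...::...::::::::::::::+*%%%%%*%%%%%%%%%%%%%%%+-:::-:::::::::::
[... 5575 characters left out ...]
::::::::::--------------*#########@%##############
265 #########+.....=****-..=****=......::::::::::::-------*#########@@##############
270 ==+*%@###:....:+****-..=****=......::::::::::::-=-----%#########%@##############
275 -------==.....:=***%=::=****=......:::::::::::::---=-=@#########%###############
280 ::::::::........::+#*--**=:........::--------------+-=@########@%###############
285 ------:....::::....=+---:....::::....:-------==------=%@#######@%###############
290 ----::......::......---:.....::::.....:::-----:.......::=*@@##############@@@@@#
295 ....................---:....................:.............:-+%@############@@@@@
cback 2.8 vial 4.0 cr 3.5 cr2 3.5 tape 3.3 stapler 4.1
```

```bash
python3 -c "
from bench import r
print(r.finish_job())"
```

```text
the job is handed in; nothing more can be done
None
```

The job is handed in after about 19 s of robot time: the radio lies flat on its back on the case floor, the lid is shut, the latch is folded down against the case front, and images show the bystanders where they stood.

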